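# Build up a vibration mount on its assembly post

## Robot

A 6-joint arm with a two-finger parallel gripper is mounted at the origin on the work surface; the furniture and walls round the work are solid. World frame = base frame: x ahead of the robot, y to its left, z up, the work surface at z = 0. Lengths are in mm, angles in rad, forces in N, time in s.
With the tool pointing down it reaches from about 275 to 750 mm from the base axis. Payload 10.2 kg.
Tool frame: the origin (TCP) lies between the finger pads; the fingertips stand 19 mm ahead of it and the grasp point (between the pads) is the TCP; z points along the fingers, y is the line along which they close (so a half turn about z gives the same grasp; the last joint's range is limited). The gripper opens to 85 mm and grips with 20 to 120 N. Pads are 22 mm wide; open, the fingers measure 114 mm over their backs; the gripper's body (76 mm by 85 mm) begins 54 mm behind the grasp point. The pads swing forward as they close: fully open they stand 13 mm farther back than shut.
Start: joints at [-1.432, 0.313, 1.498, -0, 1.331, -0.223], TCP at [185.816, -491.023, 250.294] pointing down, gripper open.
Joint ranges: [-2.94, 2.94], [-0.97, 2.17], [0.19, 2.56], [-1.23, 4.37], [0.02, 3.11], [-2.88, 2.88]. Speed limits (rad/s): [2.39, 2.39, 3.01, 3.14, 3.14, 3.14].

## Interface

Orientations are given as a unit quaternion [w, x, y, z].
In Python, from rig import sense, capture, finish_job gives the robot as it stands. The module is installed in compiled form; this text tells all that it offers.
- The arm moves only by the tool move_arm, never from a script. Its argument "moves" is a list of rows, each an object with "turn": the turn, a rotation vector about the tool's x, y, z in rad, a list of three; "translation": the shift along the tool's x, y, z in mm, a list of three; "hand": the opening, from 0 (shut) to 1 (fully open). In form: [{"turn": [wx, wy, wz], "translation": [x, y, z], "hand": hand}, ...]. A call has 1 to 10 rows; each row shifts and turns the commanded pose from where the row before left it, along the tool's axes as they then stand; what a row does not reach is not made up. A row lasts 1/12 s, in which the tool goes at most 41.7 mm and 7.16 degrees, less where a joint would pass 70% of its speed; a pose out of reach is approached as far as the arm can. A call with a gripper value outside its range is refused whole. The fingers move at their own pace and stop on an object; "grip_force" is the grip in N (left out, the last holds). Time passes only in rows, so rows that do not move let the fingers close. It gives the time, the measured TCP pose, the force, the opening and the grip force at its end, in the units of the state.
- sense(): the state, without advancing time (a new reading comes with each control period).
- capture(name): name is "scene" or "top" or "wrist"; returns a dict with "image" (420x560x3 uint8, blue, green, red), "z_map" (420x560 float32, mm along the optical axis (not along the pixel's ray), 0 where there is no reading), "vertical_fov" (degrees; the focal length in pixels is half the picture's height over the tangent of half this angle, whatever the lens; pixels are square), "cx", "cy" (the principal point, pixels), "R" (3x3) and "t" (3): a world point X has camera coordinates R X + t; the wrist camera has in their place "T_tool_cam" (4x4, takes a point from camera to tool coordinates, whose origin is the TCP and whose axes are the flange's). Camera axes: x right, y down, z forward; pixel columns grow to the right and rows downward; lengths in mm; the calibration is good to about 2 mm. The wrist camera is an equidistant fisheye: a pixel r from the principal point sees the ray r / f radians off the axis. A picture is of the moment at which its call begins: read the wrist's pose just before it.
- finish_job(): hands the job in; it is judged then, once.
The state is a dict: "time_s": time; "joints": joint angles; "dq": joint speeds; "tau": joint torques, N m; "eef_pos": TCP position; "ee_rot": TCP orientation; "force": force on the tool from outside, world axes, zero at the start; "wrist_torque": the same for the moment, N m; "grip_width": opening from 0.0 (shut) to 1.0 (fully open); "grip_force": force on a finger pad.
Only numpy, scipy, OpenCV 4.12 (cv2) and the standard library are available. Lean on these libraries where they do the work, as an engineer would, in place of code of your own. Each camera call takes 0.05 s, during which the arm holds its last target. There are 200 camera calls.

## Task

Build up the vibration mount on the stand with the slim post: first the steel flange, wide disc down, then the black rubber buffer ring, then the aluminium sleeve, and last the domed steel cap, each threaded over the post and seated flat on the one below. Leave the glue bottle and the roll of tape standing where they are, and let go of everything.

Things in the scene. Friction and masses are not known exactly. Their poses are not given: they have to be found in the camera images.
- stand_slim: Fixed assembly stand with the SLIM post: round grey foot 84 mm across and 12 mm high, from whose centre rises an upright steel post 16 mm in diameter, top 80 mm above the bench; its last 8 mm taper to 8 mm across. Origin: centre of the foot's underside, on the bench, z up along the post. The seat for the first part is the top of the foot, 12 mm above the origin.
- stand_thick: Fixed stand of another job with the THICK post: same grey foot (84 mm across, 12 mm high), steel post 30 mm in diameter, top 80 mm above the bench; too thick for any of the parts' bores. Stays empty. Origin: centre of the foot's underside.
- flange: Loose steel flange, 0.15 to 0.31 kg: round disc 64 mm across and 8 mm thick below, with a hub 38 mm across on top of it; 20 mm high in all; bore 24 mm right through. Lies hub up. Origin: centre of the underside, z up. Grip it by the hub, which reaches from 8 to 20 mm above the origin.
- buffer: Loose black rubber buffer, a thick plain ring 50 mm in outer diameter and 16 mm high, bore 24 mm. Origin: centre of the underside, z up.
- sleeve: Loose aluminium spacer sleeve, a thin-walled short tube 34 mm in outer diameter and 20 mm high, bore 24 mm; stands upright. Origin: centre of the lower end, z up.
- cap: Loose steel cap with a closed, slightly domed top and a knurled rim, 45 mm across and 27 mm high; a blind bore of 24 mm, 16 mm deep, opens downward (already facing down). Origin: centre of the underside, z up. Upright rim from 0 to 19 mm above the origin.
- glue_bottle: Bystander: white glue bottle with a red nozzle, 37 mm across, 99 mm high, standing upright, loose. Origin: centre of the underside.
- tape_black: Bystander: roll of black tape 58 mm across, 19 mm high, lying flat, loose; not a part of the mount. Origin: centre of the underside.
There are look-alikes about, which are no part of the job. Leave any blue look-alike of the stand_slim alone. Leave any pink look-alike of the flange alone.

How it is judged (in metres and radians):
On the way, in this order (a step that is already met when the one before it is completed fails the run):
1. The flange sits flat on the foot of the slim-post stand, wide disc down (horizontal distance between flange and stand_slim below 0.009 m and z of flange in the frame of stand_slim between 0.008 and 0.016 m and angle between flange's own z axis and vertical below 0.12 rad), for 0.2 s.
2. The rubber buffer ring lies flat on the flange's hub (horizontal distance between buffer and stand_slim below 0.009 m and z of buffer in the frame of stand_slim between 0.028 and 0.036 m and angle between buffer's own z axis and vertical below 0.12 rad), for 0.2 s.
3. The sleeve stands on the buffer (horizontal distance between sleeve and stand_slim below 0.009 m and z of sleeve in the frame of stand_slim between 0.044 and 0.052 m and angle between sleeve's own z axis and vertical below 0.12 rad), for 0.2 s.
4. The domed cap closes the stack, seated on the sleeve (horizontal distance between cap and stand_slim below 0.009 m and z of cap in the frame of stand_slim between 0.064 and 0.072 m and angle between cap's own z axis and vertical below 0.12 rad), for 0.2 s.
At the end, for the whole second after the job is handed in: On the slim post, from the foot upward: flange (underside 12 mm above the bench), buffer (32 mm), sleeve (48 mm), cap (68 mm), each within 4 mm of that height, within 9 mm of the post's axis and upright within 0.12 rad, all at rest (under 0.02 m/s and 0.2 rad/s) (all of step 1 and all of step 2 and all of step 3 and all of step 4 and linear speed of each of flange, buffer, sleeve, cap below 0.02 m/s and angular speed of each of flange, buffer, sleeve, cap below 0.2 rad/s); the robot touches nothing.
It fails at once if The glue bottle is shifted by more than 30 mm or tipped (distance of glue_bottle from where it was at the start of the episode above 0.03 m or angle between glue_bottle's own z axis and vertical above 0.5 rad).
It fails at once if The roll of tape is shifted by more than 30 mm (distance of tape_black from where it was at the start of the episode above 0.03 m).
It also fails if it takes over 109 s, if anything falls off the work surface, if the arm or the gripper's body presses on something with over 40 N, if the wrist force passes 120 N, or if a joint passes its speed limit or range.

## Working session

There is one attempt and no reset: what is moved stays moved. The work goes in short steps, Python scripts to look and compute and a tool call to move; the robot and the scene stay as the last step left them, time stands still between calls to the robot, and variables do not carry over. Pictures are saved under pics/ and viewed, at most 14 in all, crops included, and the job is handed in when it is done.

Besides the shell and the picture viewer there is one more tool, called after "Emit:" by a JSON object that holds its "method" and its "body". move_arm: Moves the arm, as the interface text tells. Its arguments: {"type":"object","properties":{"moves":{"type":"array","items":{"type":"object","properties":{"turn":{"type":"array","items":{"type":"number"}},"translation":{"type":"array","items":{"type":"number"}},"hand":{"type":"number"}}}},"grip_force":{"type":"number"}},"required":["moves"]}

```bash
mkdir -p pics; python3 - <<'E'
from rig import sense,capture
import cv2,numpy as np,pickle
s=sense();print(s)
for n in("top","scene"):
    c=capture(n);cv2.imwrite(f"pics/{n}0.png",c["image"]);pickle.dump(c,open(f"pics/{n}0.pkl","wb"))
    print(n,c["vertical_fov"],c["cx"],c["cy"],c["R"],c["t"])
E
```

```text
{'time_s': 0.0, 'joints': array([-1.43239613e+00,  3.13459471e-01,  1.49844703e+00, -2.37867947e-05,
        1.33096451e+00, -2.23399246e-01]), 'dq': array([-5.79011627e-04,  5.62731140e-04, -4.57693599e-04,  6.74296101e-04,
        2.96489632e-06,  9.84595752e-04]), 'tau': array([-1.20981902e-03, -4.12269759e+01, -2.59738719e+01, -2.22146587e-04,
        4.20605953e-03, -9.22429450e-06]), 'eef_pos': array([ 185.77915614, -490.78564173,  249.72646066]), 'ee_rot': array([-6.39090259e-04,  9.83681507e-01,  1.79917435e-01,  1.56157820e-05]), 'force': array([-0.20788298, -0.4376181 , -0.17282122]), 'wrist_torque': array([ 0.00654724, -0.0327067 ,  0.00607841]), 'grip_force': 0.0, 'grip_width': 1.0028513391114697}
top 53.64713224543009 280.29051071396435 205.60940107825306 [[ 0.0166516  -0.99974143 -0.01548561]
 [-0.99889832 -0.01595397 -0.04413187]
 [ 0.0438734   0.01620342 -0.99890569]] [  35.67150934  518.32618763 1056.70397999]
scene 48.22042346051439 277.7716259840896 202.53943872995495 [[-0.84547803 -0.53371197  0.01784484]
 [-0.38893153  0.5925383  -0.7054294 ]
 [ 0.36592236 -0.60336548 -0.70855552]] [ 456.93002978  213.86946354 1009.66117805]
```

View pics/top0.png

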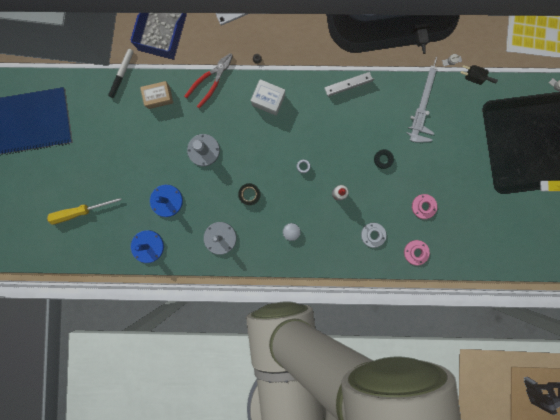

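View pics/scene0.png

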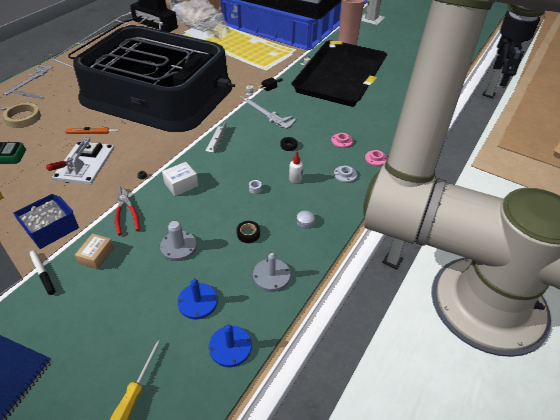

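The top view shows the slim stand at (220,238), the thick stand at (203,150), flange (374,235), sleeve (303,166), cap (291,232), bottle (341,192). There are two black rings, at (249,194) and (384,159), which I'll tell apart by size.

```bash
cat > h.py <<'E'
import numpy as np,cv2,pickle
def world(c):
    h,w=c["z_map"].shape;f=h/2/np.tan(np.radians(c["vertical_fov"]/2))
    v,u=np.mgrid[:h,:w];z=c["z_map"]
    P=np.stack([(u-c["cx"])/f*z,(v-c["cy"])/f*z,z],-1)
    return (P-c["t"])@c["R"]
E
python3 - <<'E'
from h import *
c=pickle.load(open("pics/top0.pkl","rb"));W=world(c);f=210/np.tan(np.radians(c["vertical_fov"]/2))
for n,u,v,H,r in [("slim",220,238,12,42),("thick",203,150,12,42),("flange",374,235,8,32),("ring249",249,194,19,29),("ring384",384,159,16,25),("sleeve",303,166,20,17),("cap",291,232,22,22.5),("bottle",341,192,99,20),("pinkA",425,206,8,32),("pinkB",417,252,8,32)]:
    R=26
    p=W[v-R:v+R+1,u-R:u+R+1].reshape(-1,3)
    d=np.hypot(*(p[:,:2]-W[v,u,:2]).T)
    bg=np.median(p[d>r+8,2]); q=p[(d<r+15)&(p[:,2]>bg+5)]
    (x,y),rr=cv2.minEnclosingCircle(q[:,:2].astype(np.float32))
    mid=(np.percentile(q[:,:2],2,0)+np.percentile(q[:,:2],98,0))/2
    print(n,"circ",round(x),round(y),"r",round(rr,1),"mid",mid.round(1),"mean",q[:,:2].mean(0).round(1),"bg",round(bg,1),"z50,99",np.percentile(q[:,2],[50,99]).round(1),len(q))
im=c["image"][130:270,190:440]
cv2.imwrite("pics/crop.png",cv2.resize(im,None,fx=3.2,fy=3.2,interpolation=cv2.INTER_CUBIC))
E
```

```text
slim circ 440 192 r 51.6 mid [433.2 199. ] mean [433.  198.1] bg -0.5 z50,99 [11.5 78.7] 828
thick circ 652 238 r 55.0 mid [660.4 246.6] mean [657.9 244.3] bg -0.4 z50,99 [12.  81.2] 821
flange circ 452 -203 r 40.3 mid [ 446.6 -197. ] mean [ 446.9 -195.8] bg -0.9 z50,99 [ 8.  22.1] 390
ring249 circ 547 133 r 35.9 mid [546.1 126. ] mean [546.6 125.8] bg -0.6 z50,99 [17.4 21.6] 262
ring384 circ 645 -214 r 30.3 mid [ 643.  -219.7] mean [ 643.  -219.5] bg -1.0 z50,99 [14.4 19.8] 252
sleeve circ 622 -14 r 24.4 mid [620.5 -12.6] mean [620.7 -13.2] bg -0.8 z50,99 [18.3 23.2] 87
cap circ 452 14 r 22.7 mid [451.8  14.5] mean [452.7  15.5] bg -0.7 z50,99 [  23. 1079.] 245
bottle circ 551 -113 r 25.2 mid [ 552.  -104.8] mean [ 550.9 -103.1] bg -0.9 z50,99 [56.  98.8] 201
pinkA circ 525 -328 r 34.1 mid [ 522.9 -326. ] mean [ 522.6 -324.7] bg -1.1 z50,99 [ 8.  21.4] 413
pinkB circ 409 -314 r 40.2 mid [ 404.6 -306.7] mean [ 404.7 -305.3] bg -1.0 z50,99 [ 8.3 22.2] 419
```

View pics/crop.png

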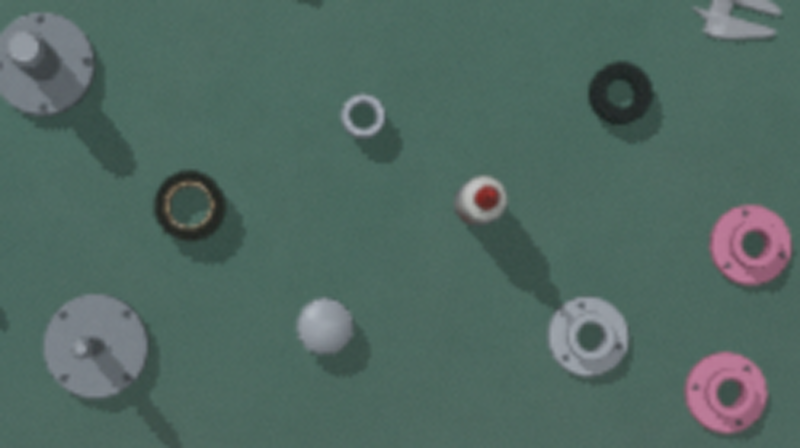

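The crop shows a tan core in the ring at (249,194), so that one is the tape. The plain black ring at (384,159) is the buffer. Depth radii and heights match the given sizes. I'll move over the flange.

Emit:
{"method": "move_arm", "body": {"moves": [{"turn":[0,0,0.09],"translation":[0,0,25],"hand":1},{"turn":[0,0,0.09],"translation":[0,0,25],"hand":1},{"turn":[0,0,0.09],"translation":[0,0,25],"hand":1},{"turn":[0,0,0.091],"translation":[0,0,20],"hand":1}], "grip_force": 40}}

```text
time_s: 0.43
eef_pos: [185.7, -490.3, 153.3]
ee_rot: [-0.001, 1.0, -0.002, -0.0]
force: [-0.4, 0.0, 0.9]
grip_width: 0.999
grip_force: 0.0
```

Emit:
{"method": "move_arm", "body": {"moves": [{"translation":[26,-29,0],"turn":[0,0,0],"hand":1},{"translation":[26,-29,0],"turn":[0,0,0],"hand":1},{"translation":[26,-29,0],"turn":[0,0,0],"hand":1},{"translation":[26,-29,0],"turn":[0,0,0],"hand":1},{"translation":[26,-29,0],"turn":[0,0,0],"hand":1},{"translation":[26,-29,0],"turn":[0,0,0],"hand":1},{"translation":[26,-29,0],"turn":[0,0,0],"hand":1},{"translation":[26,-29,0],"turn":[0,0,0],"hand":1},{"translation":[26,-29,0],"turn":[0,0,0],"hand":1},{"translation":[26,-29,0],"turn":[0,0,0],"hand":1}]}}

```text
time_s: 1.27
eef_pos: [446.5, -199.0, 155.2]
ee_rot: [-0.0, 1.0, 0.0, -0.0]
force: [1.2, 0.1, 0.5]
grip_width: 0.999
grip_force: 0.0
```

```bash
cat >> h.py <<'E'
from scipy.spatial.transform import Rotation as Ro
def snap(name):
    from rig import sense,capture
    s=sense();c=capture("wrist");c["p"]=s["eef_pos"];c["q"]=s["ee_rot"]
    cv2.imwrite(f"pics/{name}.png",c["image"]);pickle.dump(c,open(f"pics/{name}.pkl","wb"))
    return s,c
def ww(c,u,v,z):
    """wrist pixels -> world points on plane z"""
    f=210/np.tan(np.radians(c["vertical_fov"]/2))
    u=np.asarray(u,float);v=np.asarray(v,float)
    a=u-c["cx"];b=v-c["cy"];r=np.hypot(a,b)+1e-9;t=r/f
    d=np.stack([np.sin(t)*a/r,np.sin(t)*b/r,np.cos(t)],-1)
    R=Ro.from_quat(np.roll(c["q"],-1)).as_matrix();T=c["T_tool_cam"]
    o=R@T[:3,3]+c["p"];D=d@(R@T[:3,:3]).T
    return o+D*((z-o[2])/D[...,2])[...,None]
def tp(c,u,v,z):
    f=210/np.tan(np.radians(c["vertical_fov"]/2))
    o=-c["R"].T@c["t"];D=np.array([(u-c["cx"])/f,(v-c["cy"])/f,1])@c["R"]
    return o+D*(z-o[2])/D[2]
E
python3 - <<'E'
from h import *
s,c=snap("w1");print(s["eef_pos"],s["ee_rot"],s["joints"],c["vertical_fov"],c["cx"],c["cy"],c["T_tool_cam"])
t=pickle.load(open("pics/top0.pkl","rb"))
for n,u,v,z in [("foot",95.5,346,12),("post",86,347,80),("disc",588.5,337,8),("hub",591,336,20),("buf",620,93,16),("slv",363,116,20),("cap",325,326,12)]:
    print(n,tp(t,190+(u+.5)/3.2-.5,130+(v+.5)/3.2-.5,z).round(1))
E
```

```text
[ 446.47341558 -199.02788099  155.21528222] [-7.96070979e-05  9.99999914e-01  3.90969202e-04 -1.12050229e-04] [-6.59552119e-01  3.35135261e-01  1.73405511e+00 -1.32115967e-05
  1.07267694e+00  9.10468583e-01] 65.70646984690485 280.59187127510467 207.10648726463725 [[-3.91520826e-04 -9.48776432e-01 -3.15947985e-01  8.19927233e+01]
 [ 9.99999750e-01 -1.85659836e-04 -6.81666166e-04 -1.17120783e+00]
 [ 5.88089942e-04 -3.15948173e-01  9.48776268e-01 -1.22847603e+02]
 [ 0.00000000e+00  0.00000000e+00  0.00000000e+00  1.00000000e+00]]
foot [432.5 198.9  12. ]
post [434.  195.1  80. ]
disc [ 446.3 -196.3    8. ]
hub [ 447.4 -195.8   20. ]
buf [ 642.1 -218.5   16. ]
slv [620.  -12.7  20. ]
cap [451.6  15.   12. ]
```

View pics/w1.png

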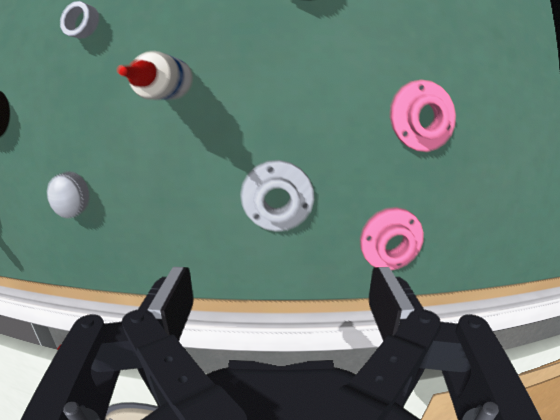

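The wrist image shows the flange disc centred near (277,196), with its hub top near (276,198), ahead of the open fingers.

```bash
cat >> h.py <<'E'
def rect(c,x0,y0,z,half=50,s=5):
    """orthographic view of world plane z about (x0,y0), s px/mm; x up, y left"""
    f=210/np.tan(np.radians(c["vertical_fov"]/2))
    n=int(2*half*s);i=np.arange(n)
    X,Y=np.meshgrid(x0+half-i/s,y0+half-i/s,indexing="ij")
    P=np.stack([X,Y,np.full_like(X,z)],-1)
    R=Ro.from_quat(np.roll(c["q"],-1)).as_matrix();T=c["T_tool_cam"]
    C=((P-c["p"])@R-T[:3,3])@T[:3,:3]
    r=np.hypot(C[...,0],C[...,1])+1e-9;t=np.arctan2(r,C[...,2])*f/r
    return cv2.remap(c["image"],(c["cx"]+C[...,0]*t).astype(np.float32),(c["cy"]+C[...,1]*t).astype(np.float32),cv2.INTER_CUBIC)
E
python3 - <<'E'
from h import *
c=pickle.load(open("pics/w1.pkl","rb"))
print(ww(c,277,196,8),ww(c,276,198,20))
a=rect(c,446,-197,8,40,6);b=rect(c,446,-197,20,40,6)
for im,r in((a,32),(b,19)):
    cv2.circle(im,(240,240),int(r*6),(0,0,255),1);cv2.drawMarker(im,(240,240),(0,0,255))
    
cv2.imwrite("pics/r1.png",cv2.resize(np.hstack([a,b]),(800,400)))
E
```

```text
[ 448.63328413 -194.53148467    8.        ] [ 450.45262848 -193.84323325   20.        ]
```

View pics/r1.png

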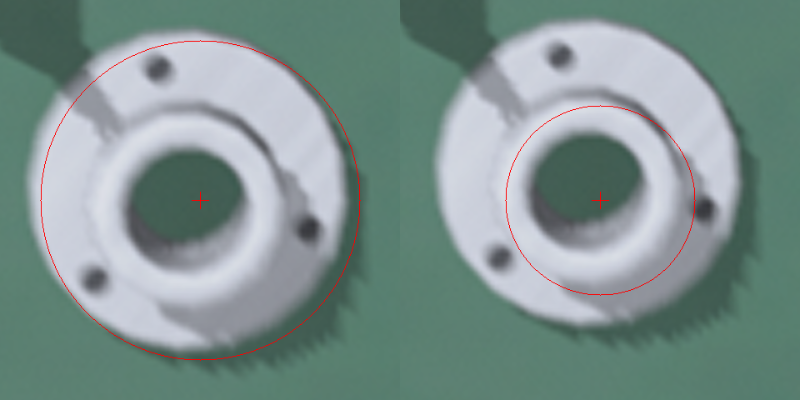

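Emit:
{"method": "move_arm", "body": {"moves": [{"turn":[0,0,0],"translation":[1,-4,37],"hand":0.65},{"turn":[0,0,0],"translation":[0.5,-0.5,35],"hand":0.65},{"turn":[0,0,0],"translation":[0,0,32],"hand":0.65},{"turn":[0,0,0],"translation":[0,0,15],"hand":0.65},{"turn":[0,0,0],"translation":[0,0,8],"hand":0.55},{"turn":[0,0,0],"translation":[0,0,0],"hand":0.55},{"turn":[0,0,0],"translation":[0,0,0],"hand":0.52},{"turn":[0,0,0],"translation":[0,0,0],"hand":0.52}]}}

```text
time_s: 1.98
eef_pos: [447.7, -196.8, 29.5]
ee_rot: [0.001, 1.0, 0.0, 0.001]
force: [0.7, 0.3, 0.7]
grip_width: 0.521
grip_force: 0.0
```

```bash
python3 - <<'E'
from h import *
s,c=snap("w2");print(s["eef_pos"],s["force"],s["grip_width"])
cv2.imwrite("pics/w2.png",cv2.resize(c["image"][190:400,120:440],(800,525),interpolation=cv2.INTER_CUBIC))
E
```

```text
[ 447.67735215 -196.81869878   29.49134935] [0.71663429 0.26475913 0.66277109] 0.5212632833146902
```

View pics/w2.png

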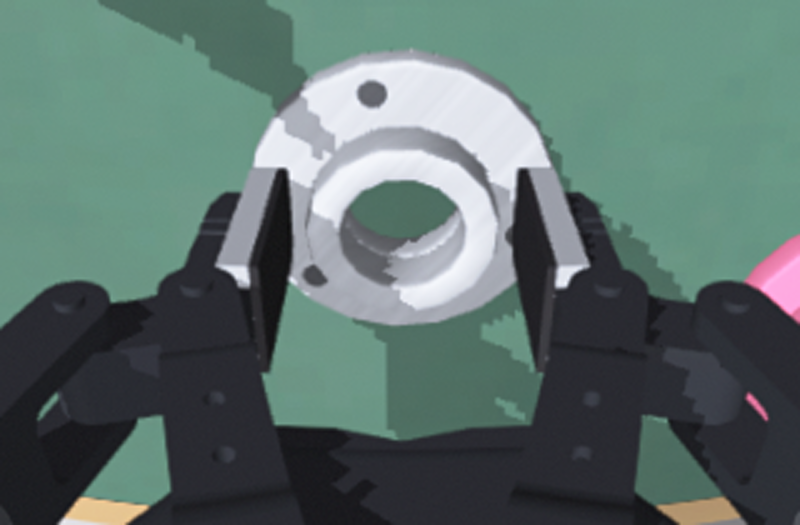

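The fingers straddle the hub: fingertips at (268,200) and (530,200), hub centre at (402,205), so it is well centred. I'll lower 2 mm and close.

Emit:
{"method": "move_arm", "body": {"moves": [{"turn":[0,0,0],"translation":[0,0,2],"hand":0.52},{"turn":[0,0,0],"translation":[0,0,0],"hand":0.3},{"turn":[0,0,0],"translation":[0,0,0],"hand":0.3},{"turn":[0,0,0],"translation":[0,0,0],"hand":0.3},{"turn":[0,0,0],"translation":[0,0,0],"hand":0.3}]}}

```text
time_s: 2.45
eef_pos: [447.4, -196.7, 27.2]
ee_rot: [0.001, 1.0, 0.001, 0.001]
force: [-1.6, -0.0, 6.2]
grip_width: 0.418
grip_force: 39.6
```

Emit:
{"method": "move_arm", "body": {"moves": [{"turn":[0,0,0],"translation":[0,0,-15],"hand":0.3},{"turn":[0,0,0],"translation":[0,0,-35],"hand":0.3},{"turn":[0,0,0],"translation":[0,0,-40],"hand":0.3},{"turn":[0,0,0],"translation":[0,-10,-30],"hand":0.3},{"turn":[0,0,0],"translation":[-2,-36,0],"hand":0.3},{"turn":[0,0,0],"translation":[-2,-36,0],"hand":0.3},{"turn":[0,0,0],"translation":[-2,-36,0],"hand":0.3},{"turn":[0,0,0],"translation":[-2,-36,0],"hand":0.3},{"turn":[0,0,0],"translation":[-2,-36,0],"hand":0.3},{"turn":[0,0,0],"translation":[-2,-36,0],"hand":0.3}]}}

```text
time_s: 3.28
eef_pos: [434.3, 31.3, 146.5]
ee_rot: [0.0, 1.0, 0.0, 0.0]
force: [0.9, 0.5, -2.2]
grip_width: 0.417
grip_force: 40.9
```

Emit:
{"method": "move_arm", "body": {"moves": [{"turn":[0,0,0],"translation":[-2,-36,0],"hand":0.3},{"turn":[0,0,0],"translation":[0,-36,0],"hand":0.3},{"turn":[0,0,0],"translation":[0,-15,0],"hand":0.3},{"turn":[0,0,0],"translation":[0,0,0],"hand":0.3}]}}

```text
time_s: 3.62
eef_pos: [432.2, 119.4, 146.4]
ee_rot: [-0.0, 1.0, 0.002, -0.0]
force: [-1.3, -0.3, -2.0]
grip_width: 0.414
grip_force: 41.0
```

```bash
python3 - <<'E'
from h import *
s,c=snap("w3");print(s["eef_pos"],s["ee_rot"],s["force"],s["grip_width"])
a=rect(c,433,198,12,50,4);b=rect(c,433,198,80,50,4)
for im,r in((a,42),(b,4)):
    cv2.circle(im,(200,200),r*4,(0,0,255),1)
cv2.imwrite("pics/r3.png",np.vstack([np.hstack([a,b])[:300],cv2.resize(c["image"][100:310],(800,300))]))
E
```

```text
[432.19374572 119.36331242 146.38682982] [-2.76901322e-04  9.99997311e-01  2.30221995e-03 -2.21954816e-05] [-1.32349167 -0.28074655 -2.04601476] 0.413581917524984
```

View pics/r3.png

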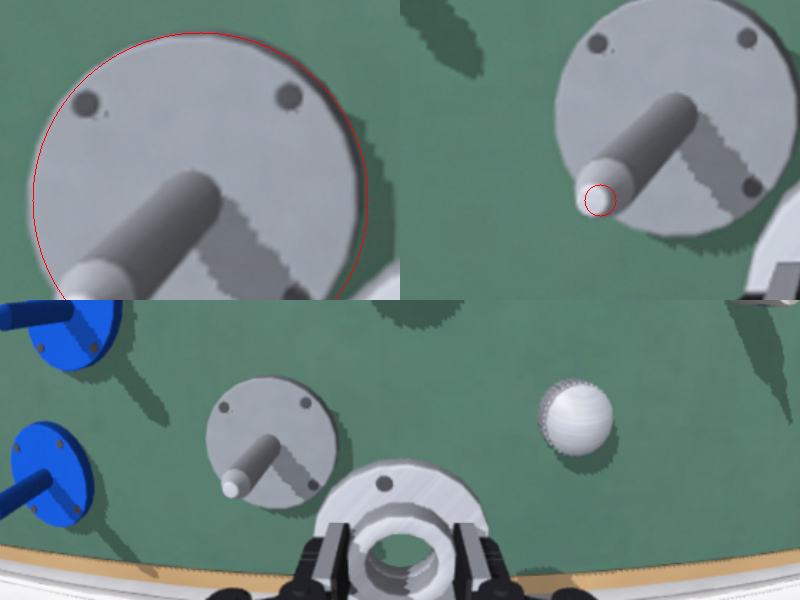

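The post top centre is at (593,202) in the rectified view, about (432.5,199.5) from the wrist camera; correcting for its bias gives a post at roughly (433,198). Moving over it.

Emit:
{"method": "move_arm", "body": {"moves": [{"turn":[0,0,0],"translation":[0,-30,0],"hand":0.3},{"turn":[0,0,0],"translation":[0,-30,0],"hand":0.3},{"turn":[0,0,0],"translation":[0.5,-18.5,10],"hand":0.3},{"turn":[0,0,0],"translation":[0,0,20],"hand":0.3},{"turn":[0,0,0],"translation":[0,0,2],"hand":0.3},{"turn":[0,0,0],"translation":[0,0,0],"hand":0.3}]}}

```text
time_s: 4.17
eef_pos: [432.9, 194.2, 113.7]
ee_rot: [0.0, 1.0, -0.0, -0.001]
force: [0.3, 0.2, -2.2]
grip_width: 0.411
grip_force: 41.1
```

```bash
python3 - <<'E'
from h import *
s,c=snap("w4");print(s["eef_pos"],s["force"])
cv2.imwrite("pics/w4.png",cv2.resize(c["image"][190:400,120:440],(800,525),interpolation=cv2.INTER_CUBIC))
E
```

```text
[432.85903801 194.19438785 113.69308684] [ 0.31320385  0.24465943 -2.21879591]
```

View pics/w4.png

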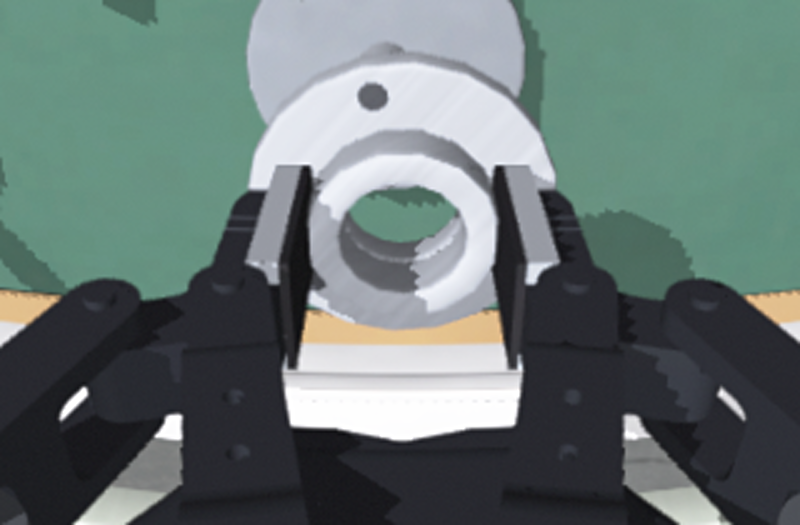

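The foot spans columns 247–523, so its centre is at 385. The flange centre is at 402, so I need about 5 mm more in +y. I'll correct and then descend in stages.

Emit:
{"method": "move_arm", "body": {"moves": [{"turn":[0,0,0],"translation":[0,-4.7,0],"hand":0.3},{"turn":[0,0,0],"translation":[0,0,0],"hand":0.3},{"turn":[0,0,0],"translation":[0,0,8],"hand":0.3},{"turn":[0,0,0],"translation":[0,0,5],"hand":0.3},{"turn":[0,0,0],"translation":[0,0,5],"hand":0.3},{"turn":[0,0,0],"translation":[0,0,0],"hand":0.3}]}}

```text
time_s: 4.72
eef_pos: [432.7, 199.7, 95.1]
ee_rot: [0.0, 1.0, 0.0, -0.001]
force: [0.5, 0.9, -2.5]
grip_width: 0.414
grip_force: 41.1
```

Emit:
{"method": "move_arm", "body": {"moves": [{"turn":[0,0,0],"translation":[0,0.6,12],"hand":0.3},{"turn":[0,0,0],"translation":[0,0,15],"hand":0.3},{"turn":[0,0,0],"translation":[0,0,15],"hand":0.3},{"turn":[0,0,0],"translation":[0,0,9],"hand":0.3},{"turn":[0,0,0],"translation":[0,0,3],"hand":0.3},{"turn":[0,0,0],"translation":[0,0,1],"hand":0.3},{"turn":[0,0,0],"translation":[0,0,0],"hand":0.3}]}}

```text
time_s: 5.3
eef_pos: [433.5, 199.3, 41.6]
ee_rot: [-0.0, 1.0, 0.0, 0.0]
force: [-0.1, -0.1, -1.7]
grip_width: 0.419
grip_force: 41.1
```

Emit:
{"method": "move_arm", "body": {"moves": [{"turn":[0,0,0],"translation":[0,0,1.5],"hand":0.3},{"turn":[0,0,0],"translation":[0,0,1],"hand":0.3},{"turn":[0,0,0],"translation":[0,0,0],"hand":0.3}]}}

```text
time_s: 5.55
eef_pos: [433.6, 199.4, 39.3]
ee_rot: [-0.0, 1.0, 0.0, 0.001]
force: [0.3, 0.5, 0.2]
grip_width: 0.416
grip_force: 41.3
```

Emit:
{"method": "move_arm", "body": {"moves": [{"turn":[0,0,0],"translation":[0,0,0],"hand":0.5},{"turn":[0,0,0],"translation":[0,0,0],"hand":0.6},{"turn":[0,0,0],"translation":[0,0,0],"hand":0.7},{"turn":[0,0,0],"translation":[0,0,-20],"hand":0.7},{"turn":[0,0,0],"translation":[0,0,-35],"hand":0.7},{"turn":[0,0,0],"translation":[0,0,-40],"hand":0.8},{"turn":[0,0,0],"translation":[10,20,-20],"hand":0.8},{"turn":[0,0,0],"translation":[18,35,0],"hand":0.8},{"turn":[0,0,0],"translation":[18,35,0],"hand":0.8},{"turn":[0,0,0],"translation":[18,35,0],"hand":0.8}]}}

```text
time_s: 6.38
eef_pos: [498.0, 72.9, 154.5]
ee_rot: [0.0, 1.0, 0.001, 0.001]
force: [0.0, 0.3, -0.0]
grip_width: 0.801
grip_force: 0.0
```

Emit:
{"method": "move_arm", "body": {"moves": [{"turn":[0,0,0],"translation":[18,35,0],"hand":0.8},{"turn":[0,0,0],"translation":[18,35,0],"hand":0.8},{"turn":[0,0,0],"translation":[18,35,0],"hand":0.8},{"turn":[0,0,0],"translation":[18,35,0],"hand":0.8},{"turn":[0,0,0],"translation":[18,35,0],"hand":0.8},{"turn":[0,0,0],"translation":[18,35,0],"hand":0.8},{"turn":[0,0,0],"translation":[18,35,0],"hand":0.8},{"turn":[0,0,0],"translation":[10,35,0],"hand":0.8},{"turn":[0,0,0],"translation":[0,0,0],"hand":0.8}]}}

```text
time_s: 7.13
eef_pos: [634.0, -211.7, 152.9]
ee_rot: [0.001, 1.0, -0.002, 0.0]
force: [-0.1, -0.5, -0.6]
grip_width: 0.799
grip_force: 0.0
```

```bash
python3 - <<'E'
from h import *
from rig import capture
s,c=snap("w5");print(s["eef_pos"],s["force"],s["grip_width"])
a=rect(c,642,-219,16,40,5);cv2.circle(a,(200,200),125,(0,0,255),1)
t=capture("top");pickle.dump(t,open("pics/top1.pkl","wb"))
b=cv2.resize(t["image"][205:265,190:250],(400,400),interpolation=cv2.INTER_CUBIC)
cv2.imwrite("pics/r5.png",np.hstack([a,b]))
W=world(t);q=W[205:270,190:250].reshape(-1,3)
for lo,hi in((5,15.5),(16.5,24),(28,34)):
    m=(q[:,2]>lo)&(q[:,2]<hi);print(lo,m.sum(),np.median(q[m],0).round(1))
E
```

```text
[ 634.04053784 -211.7091398   152.92457731] [-0.11351569 -0.54171557 -0.57407343] 0.7991983654241397
5 372 [432.4 193.9  11.2]
16.5 290 [434.7 196.8  19.5]
28 90 [435.3 197.1  31.4]
```

View pics/r5.png

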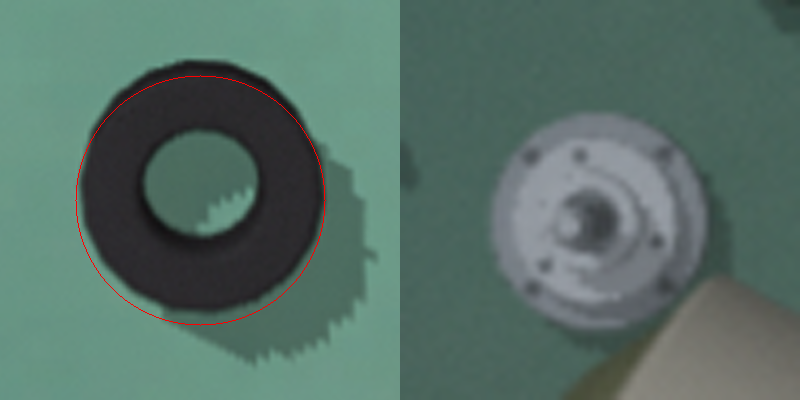

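In the left view the buffer's top face is centred near (202,187), at about (644,-220). In the right view the flange lies flat on the slim stand (hub top 32 mm). I'll grasp the buffer.

Emit:
{"method": "move_arm", "body": {"moves": [{"turn":[0,0,0],"translation":[5,4,30],"hand":0.8},{"turn":[0,0,0],"translation":[4.5,4,35],"hand":0.8},{"turn":[0,0,0],"translation":[0,0,30],"hand":0.75},{"turn":[0,0,0],"translation":[0,0,20],"hand":0.75},{"turn":[0,0,0],"translation":[0,0,10],"hand":0.7},{"turn":[0,0,0],"translation":[0,0,4],"hand":0.7},{"turn":[0,0,0],"translation":[0,0,0],"hand":0.7}]}}

```text
time_s: 7.82
eef_pos: [643.3, -215.2, 28.9]
ee_rot: [0.003, 1.0, 0.001, 0.001]
force: [-12.5, -5.3, 19.3]
grip_width: 0.701
grip_force: 9.8
```

The fingers are 4 mm short in y and touching the ring, so I'll back up and correct.

Emit:
{"method": "move_arm", "body": {"moves": [{"turn":[0,0,0],"translation":[0,0,-15],"hand":0.85},{"turn":[0,0,0],"translation":[0,4.5,0],"hand":0.85},{"turn":[0,0,0],"translation":[0,0,0],"hand":0.85},{"turn":[0,0,0],"translation":[0,0,0],"hand":0.85}]}}

```text
time_s: 8.15
eef_pos: [643.0, -217.6, 39.5]
ee_rot: [-0.0, 1.0, 0.001, -0.0]
force: [-0.3, -0.2, -0.2]
grip_width: 0.852
grip_force: 0.0
```

```bash
python3 - <<'E'
from h import *
s,c=snap("w6");print(s["eef_pos"],s["ee_rot"],s["force"],s["grip_width"],s["joints"])
g=cv2.cvtColor(c["image"],cv2.COLOR_BGR2GRAY)
cv2.imwrite("pics/w6.png",cv2.resize(c["image"][150:400,100:460],(800,555),interpolation=cv2.INTER_CUBIC))
E
```

```text
[ 642.98169423 -217.61494778   39.52071996] [-1.24355040e-04  9.99999828e-01  5.62773390e-04 -1.12006322e-04] [-0.27571723 -0.24389498 -0.15363498] 0.8524738221695966 [-4.98563598e-01  8.55199929e-01  1.18154478e+00  1.24384367e-04
  1.10516367e+00  1.07105132e+00]
```

View pics/w6.png

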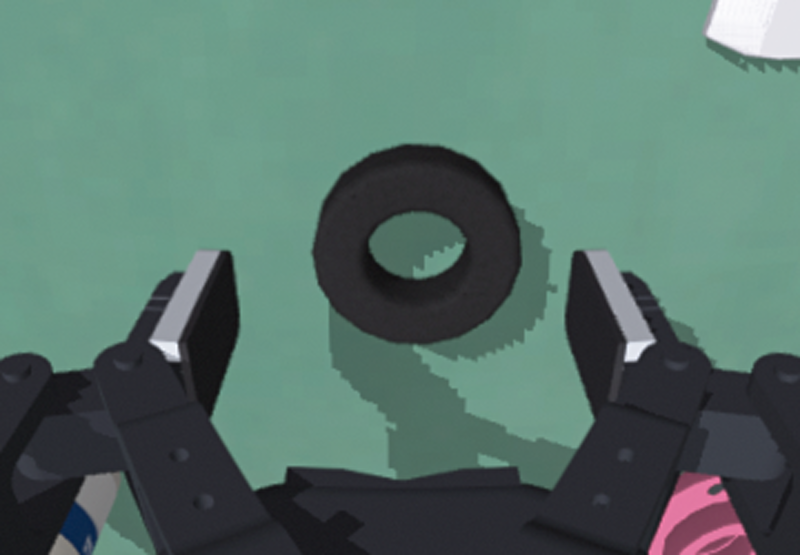

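```bash
python3 - <<'E'
from h import *
for n,u,v,z in (("w6",100+417/2.222,150+244/2.222,16),("w2",280.8,190+208/2.5,20),("w4",280.8,190+210/2.5,113.7-7.2)):
    c=pickle.load(open(f"pics/{n}.pkl","rb"));print(n,ww(c,u,v,z)-c["p"])
E
```

```text
w6 [  5.12802821  -2.28387595 -23.52071996]
w2 [ 5.40154575  1.17443429 -9.49134935]
w4 [ 6.28565197  1.1777096  -7.19308684]
```

```bash
python3 - <<'E'
from h import *
for n,u,v,dz in (("w6",281,150+288/2.222,(-11,-8,-14)),("w4",280.8,190+204/2.5,(-19,-16)),("w2",280.8,190+205/2.5,(-18,-15))):
    c=pickle.load(open(f"pics/{n}.pkl","rb"))
    for d in dz: print(n,d,(ww(c,u,v,c["p"][2]+d)-c["p"]).round(1))
E
```

```text
w6 -11 [  1.    1.1 -11. ]
w6 -8 [ 2.8  1.1 -8. ]
w6 -14 [ -0.9   1.1 -14. ]
w4 -19 [  0.8   1.2 -19. ]
w4 -16 [  2.5   1.2 -16. ]
w2 -18 [  1.2   1.2 -18. ]
w2 -15 [  2.9   1.2 -15. ]
```

Emit:
{"method": "move_arm", "body": {"moves": [{"turn":[0,0,0],"translation":[4,3.4,0],"hand":0.85},{"turn":[0,0,0],"translation":[0,0,0],"hand":0.85},{"turn":[0,0,0],"translation":[0,0,0],"hand":0.85}]}}

```text
time_s: 8.45
eef_pos: [647.2, -221.5, 39.3]
ee_rot: [-0.0, 1.0, 0.0, -0.0]
force: [-0.8, 0.2, 0.3]
grip_width: 0.849
grip_force: 0.0
```

Emit:
{"method": "move_arm", "body": {"moves": [{"turn":[0,0,0],"translation":[0,0,9],"hand":0.8},{"turn":[0,0,0],"translation":[0,0,7],"hand":0.75},{"turn":[0,0,0],"translation":[0,0,2],"hand":0.7},{"turn":[0,0,0],"translation":[0,0,0],"hand":0.4},{"turn":[0,0,0],"translation":[0,0,0],"hand":0.4},{"turn":[0,0,0],"translation":[0,0,0],"hand":0.4},{"turn":[0,0,0],"translation":[0,0,0],"hand":0.4},{"turn":[0,0,0],"translation":[0,0,0],"hand":0.4}], "grip_force": 35}}

```text
time_s: 9.12
eef_pos: [647.2, -221.5, 22.0]
ee_rot: [0.0, 1.0, 0.0, 0.0]
force: [0.8, 0.5, 0.3]
grip_width: 0.531
grip_force: 35.8
```

Emit:
{"method": "move_arm", "body": {"moves": [{"turn":[0,0,0],"translation":[0,0,-15],"hand":0.4},{"turn":[0,0,0],"translation":[0,0,-35],"hand":0.4},{"turn":[0,0,0],"translation":[0,0,-40],"hand":0.4},{"turn":[0,0,0],"translation":[0,0,-40],"hand":0.4},{"turn":[0,0,0],"translation":[-10,-20,0],"hand":0.4},{"turn":[0,0,0],"translation":[-18,-35,0],"hand":0.4},{"turn":[0,0,0],"translation":[-18,-35,0],"hand":0.4},{"turn":[0,0,0],"translation":[-18,-35,0],"hand":0.4},{"turn":[0,0,0],"translation":[-18,-35,0],"hand":0.4},{"turn":[0,0,0],"translation":[-18,-35,0],"hand":0.4}]}}

```text
time_s: 9.95
eef_pos: [545.8, -25.1, 152.0]
ee_rot: [0.0, 1.0, 0.0, 0.0]
force: [1.2, 0.8, -1.2]
grip_width: 0.532
grip_force: 36.2
```

Emit:
{"method": "move_arm", "body": {"moves": [{"turn":[0,0,0],"translation":[-18,-35,0],"hand":0.4},{"turn":[0,0,0],"translation":[-18,-35,0],"hand":0.4},{"turn":[0,0,0],"translation":[-18,-35,0],"hand":0.4},{"turn":[0,0,0],"translation":[-18,-35,0],"hand":0.4},{"turn":[0,0,0],"translation":[-18,-35,0],"hand":0.4},{"turn":[0,0,0],"translation":[-18,-35,0],"hand":0.4},{"turn":[0,0,0],"translation":[0,0,0],"hand":0.4},{"turn":[0,0,0],"translation":[0,0,0],"hand":0.4}]}}

```text
time_s: 10.62
eef_pos: [438.1, 184.7, 152.2]
ee_rot: [-0.0, 1.0, 0.002, 0.0]
force: [0.3, 0.3, -1.2]
grip_width: 0.532
grip_force: 36.2
```

Emit:
{"method": "move_arm", "body": {"moves": [{"turn":[0,0,0],"translation":[-0.5,-14.5,10],"hand":0.4},{"turn":[0,0,0],"translation":[0,0,20],"hand":0.4},{"turn":[0,0,0],"translation":[0,0,8],"hand":0.4},{"turn":[0,0,0],"translation":[0,0,0],"hand":0.4}]}}

```text
time_s: 10.95
eef_pos: [437.9, 196.8, 112.3]
ee_rot: [0.0, 1.0, -0.0, -0.002]
force: [0.2, -0.0, -1.2]
grip_width: 0.532
grip_force: 36.2
```

```bash
python3 - <<'E'
from h import *
s,c=snap("w7");print(s["eef_pos"],s["force"])
cv2.imwrite("pics/w7.png",cv2.resize(c["image"][150:360,120:440],(800,525),interpolation=cv2.INTER_CUBIC))
E
```

```text
[437.8958746  196.81468815 112.29186216] [ 0.24855131 -0.03204673 -1.17289996]
```

View pics/w7.png

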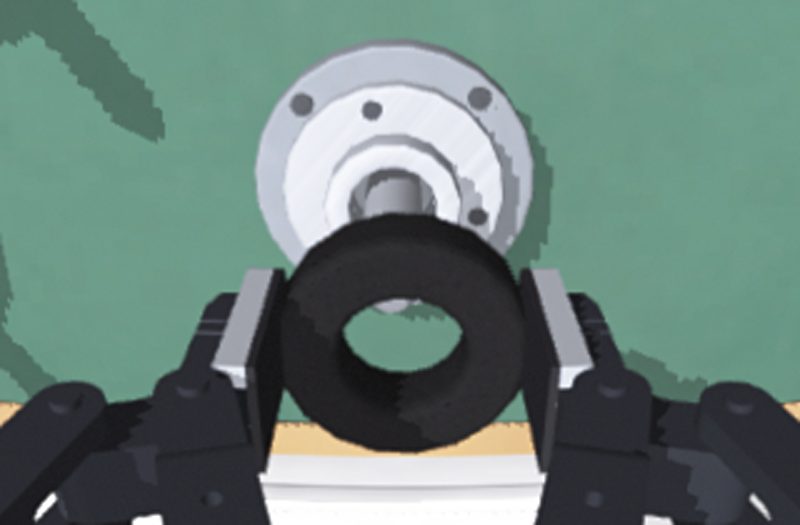

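```bash
python3 - <<'E'
from h import *
c=pickle.load(open("pics/w7.pkl","rb"))
for n,u,v,z in(("posttop -x edge",395,312,80),("buffer top bore",402,335,112.3-6),("foot back",394.5,40,12)):
    print(n,(ww(c,120+u/2.5,150+v/2.5,z)).round(1))
E
```

```text
posttop -x edge [428.9 199.5  80. ]
buffer top bore [439.5 198.  106.3]
foot back [475.5 200.   12. ]
```

```bash
python3 - <<'E'
from h import *
c=pickle.load(open("pics/w7.pkl","rb"))
for n,u,v,z,r in(("foot",394.5,40,12,42),("disc",394.5,82,20,32),("hubtop",394,142,32,19),("bore",394,165,32,12),("posttip",395,312,80,-4),("buf",402,335,106.3,0),("bufback",402,238,106.3,25),("bufboreback",402,297,106.3,12),("bufborefront",402,378,106.3,-12)):
    print(n,(ww(c,120+u/2.5,150+v/2.5,z)-[r,0,0]).round(1))
E
```

```text
foot [433.5 200.   12. ]
disc [433.4 200.   20. ]
hubtop [433.2 200.   32. ]
bore [433.8 200.1  32. ]
posttip [432.9 199.5  80. ]
buf [439.5 198.  106.3]
bufback [434.5 198.  106.3]
bufboreback [435.6 198.  106.3]
bufborefront [441.6 198.  106.3]
```

Seen through the wrist camera, the post and flange are concentric at x ≈ 433.3, y ≈ 199.8. The held buffer is at (435.6, 198). I'll shift -2.2 in x and +2 in y, then lower.

Emit:
{"method": "move_arm", "body": {"moves": [{"turn":[0,0,0],"translation":[-2.2,-2,0],"hand":0.4},{"turn":[0,0,0],"translation":[0,0,0],"hand":0.4},{"turn":[0,0,0],"translation":[0,0,6],"hand":0.4},{"turn":[0,0,0],"translation":[0,0,6],"hand":0.4},{"turn":[0,0,0],"translation":[0,0,5],"hand":0.4},{"turn":[0,0,0],"translation":[0,0,0],"hand":0.4}]}}

```text
time_s: 11.5
eef_pos: [435.5, 199.7, 95.7]
ee_rot: [0.0, 1.0, 0.0, -0.001]
force: [-0.3, 0.4, -1.0]
grip_width: 0.531
grip_force: 36.2
```

Emit:
{"method": "move_arm", "body": {"moves": [{"turn":[0,0,0],"translation":[0,0.5,12],"hand":0.4},{"turn":[0,0,0],"translation":[0,0,14],"hand":0.4},{"turn":[0,0,0],"translation":[0,0,9],"hand":0.4},{"turn":[0,0,0],"translation":[0,0,3],"hand":0.4},{"turn":[0,0,0],"translation":[0,0,2],"hand":0.4},{"turn":[0,0,0],"translation":[0,0,1],"hand":0.4},{"turn":[0,0,0],"translation":[0,0,0.5],"hand":0.4},{"turn":[0,0,0],"translation":[0,0,0],"hand":0.4}]}}

```text
time_s: 12.17
eef_pos: [436.3, 199.4, 55.6]
ee_rot: [-0.0, 1.0, 0.0, 0.0]
force: [0.2, 0.0, -0.5]
grip_width: 0.531
grip_force: 36.2
```

Emit:
{"method": "move_arm", "body": {"moves": [{"turn":[0,0,0],"translation":[0,0,1],"hand":0.4},{"turn":[0,0,0],"translation":[0,0,0.8],"hand":0.4},{"turn":[0,0,0],"translation":[0,0,0],"hand":0.4}]}}

```text
time_s: 12.42
eef_pos: [436.1, 199.4, 53.5]
ee_rot: [-0.0, 1.0, 0.0, 0.0]
force: [-0.1, 0.4, -0.4]
grip_width: 0.531
grip_force: 36.2
```

Emit:
{"method": "move_arm", "body": {"moves": [{"turn":[0,0,0],"translation":[0,0,0],"hand":0.6},{"turn":[0,0,0],"translation":[0,0,0],"hand":0.7},{"turn":[0,0,0],"translation":[0,0,0],"hand":0.75},{"turn":[0,0,0],"translation":[0,0,-15],"hand":0.75},{"turn":[0,0,0],"translation":[0,0,-30],"hand":0.75},{"turn":[0,0,0],"translation":[0,0,-40],"hand":0.75},{"turn":[0,0,0],"translation":[15,15,-15],"hand":0.75},{"turn":[0,0,0],"translation":[25,28,0],"hand":0.75},{"turn":[0,0,0],"translation":[25,28,0],"hand":0.75},{"turn":[0,0,0],"translation":[25,28,0],"hand":0.75}]}}

```text
time_s: 13.25
eef_pos: [527.1, 99.3, 154.1]
ee_rot: [0.0, 1.0, 0.001, 0.001]
force: [0.5, 0.6, 0.3]
grip_width: 0.751
grip_force: 0.0
```

Emit:
{"method": "move_arm", "body": {"moves": [{"turn":[0,0,0],"translation":[25,29,0],"hand":0.75},{"turn":[0,0,0],"translation":[25,29,0],"hand":0.75},{"turn":[0,0,0],"translation":[25,29,0],"hand":0.75},{"turn":[0,0,0],"translation":[20,26,0],"hand":0.75},{"turn":[0,0,0],"translation":[0,0,0],"hand":0.75},{"turn":[0,0,0],"translation":[0,0,0],"hand":0.75}]}}

```text
time_s: 13.75
eef_pos: [621.5, -13.8, 152.9]
ee_rot: [-0.0, 1.0, -0.001, -0.0]
force: [-0.4, 1.3, -0.1]
grip_width: 0.751
grip_force: 0.0
```

```bash
cat >> h.py <<'E'
def wcloud(c):
    f=210/np.tan(np.radians(c["vertical_fov"]/2));h,w=c["z_map"].shape
    v,u=np.mgrid[:h,:w];a=u-c["cx"];b=v-c["cy"];r=np.hypot(a,b)+1e-9;t=r/f;z=c["z_map"]
    P=np.stack([np.tan(t)*a/r*z,np.tan(t)*b/r*z,z],-1)
    R=Ro.from_quat(np.roll(c["q"],-1)).as_matrix();T=c["T_tool_cam"]
    return (P@T[:3,:3].T+T[:3,3])@R.T+c["p"]
def ring(W,x,y,lo,hi,rmax):
    q=W.reshape(-1,3);q=q[np.isfinite(q).all(1)]
    m=(np.hypot(q[:,0]-x,q[:,1]-y)<rmax)&(q[:,2]>lo)&(q[:,2]<hi);q=q[m]
    (cx,cy),r=cv2.minEnclosingCircle(q[:,:2].astype(np.float32))
    p=(np.percentile(q[:,:2],1,0)+np.percentile(q[:,:2],99,0))/2
    return dict(n=int(m.sum()),circ=(round(cx,1),round(cy,1),round(r,1)),mid=p.round(1),z=np.median(q[:,2]).round(1))
E
python3 - <<'E'
from h import *
from rig import capture
s,c=snap("w8");print(s["eef_pos"],s["force"],s["grip_width"])
W=wcloud(c)
print("sleeve",ring(W,621,-13,16,26,35))
t=capture("top");Wt=world(t);print("stack buffer top",ring(Wt,433,199,42,54,35),ring(Wt,433,199,5,15,60))
for n in("w1",):
    cc=pickle.load(open("pics/w1.pkl","rb"));print("flange w1",ring(wcloud(cc),448,-195,5,14,45))
for n in("w5",):
    cc=pickle.load(open("pics/w5.pkl","rb"));print("buf w5",ring(wcloud(cc),644,-220,12,20,45))
cc=pickle.load(open("pics/w7.pkl","rb"));Wc=wcloud(cc);print("held buf w7",ring(Wc,436,198,102,110,32),"post",ring(Wc,434,199,70,82,14), "disc",ring(Wc,434,199,17,23,40))
E
```

```text
[621.53926209 -13.75941868 152.87138055] [-0.37223943  1.25757952 -0.10829441] 0.7513134282442802
sleeve {'n': 662, 'circ': (620.8, -11.9, 16.8), 'mid': array([620.8, -11.9]), 'z': np.float64(19.1)}
stack buffer top {'n': 244, 'circ': (432.9, 199.0, 24.9), 'mid': array([433.1, 198.4]), 'z': np.float64(47.2)} {'n': 341, 'circ': (424.8, 200.5, 49.7), 'mid': array([433.2, 199.1]), 'z': np.float64(11.3)}
flange w1 {'n': 2515, 'circ': (446.5, -195.4, 31.9), 'mid': array([ 446.7, -195.5]), 'z': np.float64(7.3)}
buf w5 {'n': 2018, 'circ': (643.1, -219.7, 25.0), 'mid': array([ 643.6, -219.4]), 'z': np.float64(15.2)}
held buf w7 {'n': 5931, 'circ': (440.6, 198.0, 30.3), 'mid': array([435.7, 198.1]), 'z': np.float64(106.4)} post {'n': 63, 'circ': (428.6, 199.8, 4.8), 'mid': array([429.9, 199.8]), 'z': np.float64(79.1)} disc {'n': 2670, 'circ': (432.9, 200.6, 32.0), 'mid': array([441.2, 200.7]), 'z': np.float64(19.3)}
```

The depth data shows the buffer seated (top at 47–48 mm, centred). The sleeve is at (620.5,-13). I'll grasp it.

Emit:
{"method": "move_arm", "body": {"moves": [{"turn":[0,0,0],"translation":[-1,-0.7,35],"hand":0.75},{"turn":[0,0,0],"translation":[0,0,40],"hand":0.7},{"turn":[0,0,0],"translation":[0,0,35],"hand":0.65},{"turn":[0,0,0],"translation":[0,0,14],"hand":0.6},{"turn":[0,0,0],"translation":[0,0,6],"hand":0.55},{"turn":[0,0,0],"translation":[0,0,0],"hand":0.55},{"turn":[0,0,0],"translation":[0,0,0],"hand":0.55}]}}

```text
time_s: 14.43
eef_pos: [620.8, -11.3, 24.9]
ee_rot: [0.0, 1.0, 0.001, 0.001]
force: [-0.0, 0.5, -0.0]
grip_width: 0.552
grip_force: 0.0
```

Emit:
{"method": "move_arm", "body": {"moves": [{"turn":[0,0,0],"translation":[0,1.8,2.2],"hand":0.55},{"turn":[0,0,0],"translation":[0,0,0],"hand":0.5},{"turn":[0,0,0],"translation":[0,0,0],"hand":0.25},{"turn":[0,0,0],"translation":[0,0,0],"hand":0.25},{"turn":[0,0,0],"translation":[0,0,0],"hand":0.25},{"turn":[0,0,0],"translation":[0,0,0],"hand":0.25}], "grip_force": 30}}

```text
time_s: 14.93
eef_pos: [620.7, -13.7, 22.5]
ee_rot: [0.0, 1.0, 0.0, 0.001]
force: [-1.7, -0.2, 5.9]
grip_width: 0.366
grip_force: 29.8
```

Emit:
{"method": "move_arm", "body": {"moves": [{"turn":[0,0,0],"translation":[0,0,-15],"hand":0.25},{"turn":[0,0,0],"translation":[0,0,-35],"hand":0.25},{"turn":[0,0,0],"translation":[0,0,-40],"hand":0.25},{"turn":[0,0,0],"translation":[0,0,-35],"hand":0.25},{"turn":[0,0,0],"translation":[-15,-17,0],"hand":0.25},{"turn":[0,0,0],"translation":[-25,-28,0],"hand":0.25},{"turn":[0,0,0],"translation":[-25,-28,0],"hand":0.25},{"turn":[0,0,0],"translation":[-25,-28,0],"hand":0.25},{"turn":[0,0,0],"translation":[-25,-28,0],"hand":0.25},{"turn":[0,0,0],"translation":[-25,-28,0],"hand":0.25}]}}

```text
time_s: 15.77
eef_pos: [478.6, 144.3, 146.5]
ee_rot: [-0.0, 1.0, 0.0, 0.0]
force: [1.1, 0.4, -1.2]
grip_width: 0.365
grip_force: 30.1
```

Emit:
{"method": "move_arm", "body": {"moves": [{"turn":[0,0,0],"translation":[-25,-28,0],"hand":0.25},{"turn":[0,0,0],"translation":[-22,-27,0],"hand":0.25},{"turn":[0,0,0],"translation":[0,0,15],"hand":0.25},{"turn":[0,0,0],"translation":[0,0,10],"hand":0.25},{"turn":[0,0,0],"translation":[0,0,0],"hand":0.25},{"turn":[0,0,0],"translation":[0,0,0],"hand":0.25}]}}

```text
time_s: 16.27
eef_pos: [433.4, 197.7, 121.0]
ee_rot: [0.0, 1.0, -0.0, -0.0]
force: [0.0, -0.5, -0.5]
grip_width: 0.367
grip_force: 30.1
```

Emit:
{"method": "move_arm", "body": {"moves": [{"turn":[0,0,0],"translation":[0,-1.5,10],"hand":0.25},{"turn":[0,0,0],"translation":[0,0,0],"hand":0.25}]}}

```text
time_s: 16.43
eef_pos: [433.0, 199.3, 110.1]
ee_rot: [0.0, 1.0, -0.0, -0.001]
force: [-0.5, 0.5, -1.4]
grip_width: 0.369
grip_force: 30.1
```

```bash
python3 - <<'E'
from h import *
s,c=snap("w9");print(s["eef_pos"],s["force"]);W=wcloud(c);z=s["eef_pos"][2]-2.5
q=W.reshape(-1,3);q=q[(abs(q[:,0]-433)<17.5)&(abs(q[:,1]-199)<18)&(q[:,2]>z-3)&(q[:,2]<z+2)]
print(len(q),q.min(0),q.max(0),np.median(q,0))
print("buffer",ring(W,433,199,45,50,30),"disc",ring(W,434,199,17,23,40))
cv2.imwrite("pics/w9.png",cv2.resize(c["image"][150:360,120:440],(800,525),interpolation=cv2.INTER_CUBIC))
E
```

```text
[433.03358744 199.25699124 110.10239806] [-0.54434137  0.51795702 -1.40657084]
2010 [416.26151222 181.00210217 104.60524209] [450.45981373 216.98815956 109.49186059] [436.9856436  200.34463089 106.69891946]
buffer {'n': 2371, 'circ': (432.5, 200.7, 24.9), 'mid': array([433. , 200.7]), 'z': np.float64(47.1)} disc {'n': 1828, 'circ': (432.8, 200.7, 31.9), 'mid': array([443.7, 200.8]), 'z': np.float64(19.2)}
```

View pics/w9.png

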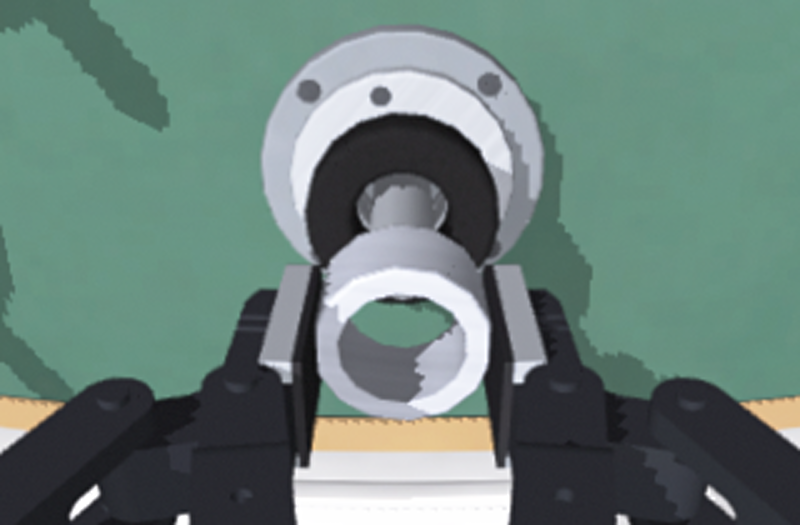

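The sleeve (centre col 402) is aligned with the post, flange and buffer (col 402). Lowering in stages.

Emit:
{"method": "move_arm", "body": {"moves": [{"turn":[0,0,0],"translation":[0,0,5],"hand":0.25},{"turn":[0,0,0],"translation":[0,0,4],"hand":0.25},{"turn":[0,0,0],"translation":[0,0,4],"hand":0.25},{"turn":[0,0,0],"translation":[0,0,0],"hand":0.25}]}}

```text
time_s: 16.82
eef_pos: [432.7, 199.6, 97.5]
ee_rot: [0.0, 1.0, 0.0, -0.001]
force: [-0.3, -0.2, -1.0]
grip_width: 0.369
grip_force: 30.1
```

Emit:
{"method": "move_arm", "body": {"moves": [{"turn":[0,0,0],"translation":[0,0,8],"hand":0.25},{"turn":[0,0,0],"translation":[0,0,8],"hand":0.25},{"turn":[0,0,0],"translation":[0,0,6],"hand":0.25},{"turn":[0,0,0],"translation":[0,0,2],"hand":0.25},{"turn":[0,0,0],"translation":[0,0,1],"hand":0.25},{"turn":[0,0,0],"translation":[0,0,0.5],"hand":0.25},{"turn":[0,0,0],"translation":[0,0,0],"hand":0.25}]}}

```text
time_s: 17.4
eef_pos: [433.2, 199.8, 72.9]
ee_rot: [-0.0, 1.0, 0.0, 0.0]
force: [-0.4, -0.4, -0.6]
grip_width: 0.367
grip_force: 30.1
```

Emit:
{"method": "move_arm", "body": {"moves": [{"turn":[0,0,0],"translation":[0,0,1],"hand":0.25},{"turn":[0,0,0],"translation":[0,0,0.7],"hand":0.25},{"turn":[0,0,0],"translation":[0,0,0],"hand":0.25}]}}

```text
time_s: 17.65
eef_pos: [433.0, 199.8, 71.1]
ee_rot: [0.0, 1.0, 0.0, 0.0]
force: [0.2, 0.8, -1.1]
grip_width: 0.369
grip_force: 30.1
```

Emit:
{"method": "move_arm", "body": {"moves": [{"turn":[0,0,0],"translation":[0,0,0.6],"hand":0.25},{"turn":[0,0,0],"translation":[0,0,0.4],"hand":0.25},{"turn":[0,0,0],"translation":[0,0,0],"hand":0.25}]}}

```text
time_s: 17.9
eef_pos: [433.2, 199.8, 70.4]
ee_rot: [-0.0, 1.0, 0.0, 0.0]
force: [-2.0, 0.8, 3.8]
grip_width: 0.371
grip_force: 30.5
```

Contact. Release and go to the cap.

Emit:
{"method": "move_arm", "body": {"moves": [{"turn":[0,0,0],"translation":[0,0,0],"hand":0.42},{"turn":[0,0,0],"translation":[0,0,0],"hand":0.5},{"turn":[0,0,0],"translation":[0,0,0],"hand":0.6},{"turn":[0,0,0],"translation":[0,0,-10],"hand":0.7},{"turn":[0,0,0],"translation":[0,0,-30],"hand":0.75},{"turn":[0,0,0],"translation":[0,0,-40],"hand":0.75},{"turn":[0,0,0],"translation":[3,20,0],"hand":0.75},{"turn":[0,0,0],"translation":[4,38,0],"hand":0.75},{"turn":[0,0,0],"translation":[4,38,0],"hand":0.75},{"turn":[0,0,0],"translation":[4,38,0],"hand":0.75}]}}

```text
time_s: 18.73
eef_pos: [448.1, 64.5, 151.1]
ee_rot: [0.0, 1.0, 0.001, 0.001]
force: [0.5, 0.2, 0.9]
grip_width: 0.75
grip_force: 0.0
```

Emit:
{"method": "move_arm", "body": {"moves": [{"turn":[0,0,0],"translation":[4,35,0],"hand":0.75},{"turn":[0,0,0],"translation":[0,14,0],"hand":0.75},{"turn":[0,0,0],"translation":[0,0,0],"hand":0.75},{"turn":[0,0,0],"translation":[0,0,0],"hand":0.75}]}}

```text
time_s: 19.07
eef_pos: [452.2, 16.6, 150.6]
ee_rot: [-0.0, 1.0, -0.0, 0.0]
force: [-0.1, 0.3, -0.4]
grip_width: 0.75
grip_force: 0.0
```

```bash
python3 - <<'E'
from h import *
from rig import capture
s,c=snap("w10");print(s["eef_pos"],s["force"],s["grip_width"])
W=wcloud(c)
for lo,hi in((5,30),(14,20),(22,30)): print("cap",ring(W,452,15,lo,hi,35))
t=capture("top");Wt=world(t);print("sleeve",ring(Wt,433,199,62,72,26),"buffer",ring(Wt,433,199,42,54,35))
E
```

```text
[452.23094901  16.56082269 150.59807647] [-0.14445118  0.32738594 -0.41889685] 0.7499680174500893
cap {'n': 2283, 'circ': (451.1, 16.0, 22.9), 'mid': array([452.3,  16.1]), 'z': np.float64(23.1)}
cap {'n': 436, 'circ': (451.1, 16.0, 22.9), 'mid': array([451.5,  16.1]), 'z': np.float64(18.8)}
cap {'n': 1352, 'circ': (452.3, 15.8, 19.2), 'mid': array([451.4,  16. ]), 'z': np.float64(24.5)}
sleeve {'n': 92, 'circ': (433.6, 199.7, 16.9), 'mid': array([433.6, 199.8]), 'z': np.float64(66.6)} buffer {'n': 163, 'circ': (433.0, 198.7, 25.1), 'mid': array([432.5, 198.5]), 'z': np.float64(47.3)}
```

The sleeve is seated and centred, and the cap is at (451.3,14.8). Lowering onto the cap.

Emit:
{"method": "move_arm", "body": {"moves": [{"turn":[0,0,0],"translation":[-1,1.5,35],"hand":0.75},{"turn":[0,0,0],"translation":[0,0,40],"hand":0.75},{"turn":[0,0,0],"translation":[0,0,30],"hand":0.75},{"turn":[0,0,0],"translation":[0,0,13],"hand":0.7},{"turn":[0,0,0],"translation":[0,0,6],"hand":0.65},{"turn":[0,0,0],"translation":[0,0,0],"hand":0.65},{"turn":[0,0,0],"translation":[0,0,0],"hand":0.65}]}}

```text
time_s: 19.75
eef_pos: [451.7, 15.8, 26.8]
ee_rot: [0.0, 1.0, 0.001, 0.001]
force: [0.6, -0.4, -0.2]
grip_width: 0.65
grip_force: 0.0
```

Emit:
{"method": "move_arm", "body": {"moves": [{"turn":[0,0,0],"translation":[0,1,4],"hand":0.65},{"turn":[0,0,0],"translation":[0,0,0],"hand":0.6},{"turn":[0,0,0],"translation":[0,0,0],"hand":0.35},{"turn":[0,0,0],"translation":[0,0,0],"hand":0.35},{"turn":[0,0,0],"translation":[0,0,0],"hand":0.35},{"turn":[0,0,0],"translation":[0,0,0],"hand":0.35}], "grip_force": 40}}

```text
time_s: 20.25
eef_pos: [451.5, 14.3, 23.0]
ee_rot: [0.0, 1.0, 0.0, 0.001]
force: [-3.3, 0.3, 6.5]
grip_width: 0.496
grip_force: 39.7
```

Emit:
{"method": "move_arm", "body": {"moves": [{"turn":[0,0,0],"translation":[0,0,-15],"hand":0.35},{"turn":[0,0,0],"translation":[0,0,-35],"hand":0.35},{"turn":[0,0,0],"translation":[0,0,-40],"hand":0.35},{"turn":[0,0,0],"translation":[0,0,-30],"hand":0.35},{"turn":[0,0,0],"translation":[-2,-20,0],"hand":0.35},{"turn":[0,0,0],"translation":[-4,-38,0],"hand":0.35},{"turn":[0,0,0],"translation":[-4,-38,0],"hand":0.35},{"turn":[0,0,0],"translation":[-4,-38,0],"hand":0.35},{"turn":[0,0,0],"translation":[-4,-36,0],"hand":0.35},{"turn":[0,0,0],"translation":[0,-15,0],"hand":0.35}]}}

```text
time_s: 21.08
eef_pos: [431.9, 202.7, 142.5]
ee_rot: [-0.0, 1.0, 0.002, 0.0]
force: [0.8, -0.1, -1.4]
grip_width: 0.495
grip_force: 41.5
```

Emit:
{"method": "move_arm", "body": {"moves": [{"turn":[0,0,0],"translation":[0,0,15],"hand":0.35},{"turn":[0,0,0],"translation":[0,0,8],"hand":0.35},{"turn":[0,0,0],"translation":[0,0,0],"hand":0.35}]}}

```text
time_s: 21.33
eef_pos: [432.0, 199.0, 117.7]
ee_rot: [0.0, 1.0, 0.0, -0.002]
force: [-1.3, 0.0, -1.2]
grip_width: 0.497
grip_force: 41.5
```

Emit:
{"method": "move_arm", "body": {"moves": [{"turn":[0,0,0],"translation":[1.3,-0.5,7],"hand":0.35},{"turn":[0,0,0],"translation":[0,0,0],"hand":0.35},{"turn":[0,0,0],"translation":[0,0,5],"hand":0.35},{"turn":[0,0,0],"translation":[0,0,4],"hand":0.35},{"turn":[0,0,0],"translation":[0,0,3],"hand":0.35},{"turn":[0,0,0],"translation":[0,0,0],"hand":0.35}]}}

```text
time_s: 21.83
eef_pos: [434.1, 199.6, 99.5]
ee_rot: [0.0, 1.0, 0.0, -0.001]
force: [0.3, 0.2, -1.7]
grip_width: 0.496
grip_force: 41.5
```

Emit:
{"method": "move_arm", "body": {"moves": [{"turn":[0,0,0],"translation":[0.3,0,3],"hand":0.35},{"turn":[0,0,0],"translation":[-0.5,0,2],"hand":0.35},{"turn":[0,0,0],"translation":[0,0,1.5],"hand":0.35},{"turn":[0,0,0],"translation":[0,0,0.7],"hand":0.35},{"turn":[0,0,0],"translation":[0,0,0],"hand":0.35}]}}

```text
time_s: 22.25
eef_pos: [434.1, 199.8, 92.8]
ee_rot: [0.0, 1.0, 0.0, -0.0]
force: [-0.2, -0.6, -1.5]
grip_width: 0.492
grip_force: 41.5
```

Emit:
{"method": "move_arm", "body": {"moves": [{"turn":[0,0,0],"translation":[0,0,1],"hand":0.35},{"turn":[0,0,0],"translation":[0,0,0.7],"hand":0.35},{"turn":[0,0,0],"translation":[0,0,0.3],"hand":0.35},{"turn":[0,0,0],"translation":[0,0,0],"hand":0.35}]}}

```text
time_s: 22.58
eef_pos: [434.2, 199.8, 91.1]
ee_rot: [-0.0, 1.0, 0.0, 0.0]
force: [-0.9, 0.2, 1.2]
grip_width: 0.495
grip_force: 41.7
```

Contact. I'll release, retreat up and sideways, and check.

Emit:
{"method": "move_arm", "body": {"moves": [{"turn":[0,0,0],"translation":[0,0,0],"hand":0.54},{"turn":[0,0,0],"translation":[0,0,0],"hand":0.6},{"turn":[0,0,0],"translation":[0,0,0],"hand":0.75},{"turn":[0,0,0],"translation":[0,0,0],"hand":0.75},{"turn":[0,0,0],"translation":[0,0,-10],"hand":0.75},{"turn":[0,0,0],"translation":[0,0,-30],"hand":0.75},{"turn":[0,0,0],"translation":[0,0,-35],"hand":0.75},{"turn":[0,0,0],"translation":[0,20,0],"hand":0.75},{"turn":[0,0,0],"translation":[0,35,0],"hand":0.75},{"turn":[0,0,0],"translation":[0,35,0],"hand":0.75}]}}

```text
time_s: 23.42
eef_pos: [434.2, 109.2, 167.1]
ee_rot: [0.0, 1.0, 0.002, 0.001]
force: [-0.1, -0.5, -0.4]
grip_width: 0.744
grip_force: 0.0
```

Emit:
{"method": "move_arm", "body": {"moves": [{"turn":[0,0,0],"translation":[0,20,0],"hand":0.75},{"turn":[0,0,0],"translation":[0,0,0],"hand":0.75},{"turn":[0,0,0],"translation":[0,0,0],"hand":0.75}]}}

```text
time_s: 23.67
eef_pos: [434.5, 89.2, 166.6]
ee_rot: [-0.0, 1.0, -0.001, 0.0]
force: [-0.4, -0.5, 0.7]
grip_width: 0.746
grip_force: 0.0
```

```bash
python3 - <<'E'
from h import *
from rig import capture
s,c=snap("w11");print(s["eef_pos"],s["force"])
t=capture("top");W=world(t);print("cap",ring(W,434,199,80,100,30),"rim",ring(W,434,199,80,90,30))
W=wcloud(c);print("cap wrist",ring(W,434,199,80,100,30),np.percentile(W.reshape(-1,3)[(abs(W.reshape(-1,3)[:,:2]-[434,199.5])<8).all(1),2],[50,99]))
k=capture("scene")
cv2.imwrite("pics/fin.png",np.hstack([cv2.resize(c["image"][100:310,60:300],(400,350)),cv2.resize(k["image"][200:305,210:330],(400,350),interpolation=cv2.INTER_CUBIC)]))
E
```

```text
[434.45878013  89.18474785 166.61688625] [-0.35396867 -0.45912992  0.72308613]Traceback (most recent call last):
  File "<stdin>", line 4, in <module>
  File "h.py", line 46, in ring
    p=(np.percentile(q[:,:2],1,0)+np.percentile(q[:,:2],99,0))/2
       ~~~~~~~~~~~~~^^^^^^^^^^^^^
    return _quantile_unchecked(
        a, q, axis, out, overwrite_input, method, keepdims, weights)
    return _ureduce(a,
                    func=_quantile_ureduce_func,
    ...<5 lines>...
                    overwrite_input=overwrite_input,
                    method=method)
    r = func(a, **kwargs)
    result = _quantile(arr,
                       quantiles=q,
    ...<2 lines>...
                       out=out,
                       weights=wgt)
    slices_having_nans = np.isnan(arr[-1, ...])
                                  ~~~^^^^^^^^^
IndexError: index -1 is out of bounds for axis 0 with size 0
```

The arm probably hides the stack from the top camera, so I'll use the wrist and scene cameras.

```bash
python3 - <<'E'
from h import *
from rig import capture
c=pickle.load(open("pics/w11.pkl","rb"));k=capture("scene")
cv2.imwrite("pics/fin.png",np.hstack([cv2.resize(c["image"][100:310,60:300],(400,350)),cv2.resize(k["image"][200:305,210:330],(400,350),interpolation=cv2.INTER_CUBIC)]))
for n,W in(("wrist",wcloud(c)),("scene",world(k))):
    q=W.reshape(-1,3);q=q[(np.hypot(q[:,0]-434,q[:,1]-199.5)<45)&(q[:,2]<130)]
    print(n,len(q),np.histogram(q[:,2],np.arange(-4,120,8))[0],q[:,2].max())
    q=q[q[:,2]>82];
    if len(q):print(cv2.minEnclosingCircle(q[:,:2].astype(np.float32)))
E
```

```text
wrist 7965 [ 756 1597 1386  156   47  216  847   88    2  225  361 1403  881    0
    0] 95.86876663658146
((434.39642333984375, 200.58270263671875), 22.686967849731445)
scene 1450 [122 244 303  75  14  51 149  31   9  41  64 177  91   0   0] 98.53801987666832
((433.77752685546875, 199.94021606445312), 22.735092163085938)
```

View pics/fin.png

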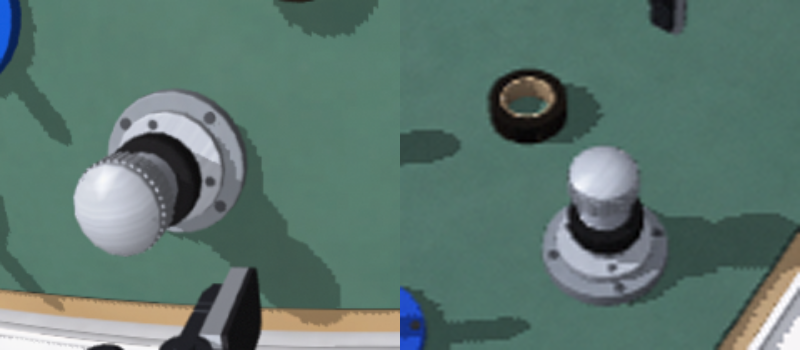

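Both views show the full stack upright and concentric, with the cap closing it at (120,205) left and (604,172) right. The cap top at about 95 mm matches 68 + 27. The gripper is clear and the tape and bottle are untouched, so I'm handing in.

```bash
python3 -c "
from rig import finish_job
print(finish_job())"
```

```text
the job is handed in; nothing more can be done
None
```

I handed in the finished mount: flange, buffer, sleeve and cap are seated and centred on the slim post in the final camera checks. The gripper is clear, and the tape and glue bottle were left alone. The hand-in call returned no verdict.

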